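# Fit the timer module of a filter controller

### The arm

A 6-joint arm with a two-finger parallel gripper is mounted at the origin on the work surface. World frame = base frame: x ahead of the robot, y to its left, z up, the work surface at z = 0. Lengths are in mm, angles in rad, forces in N, time in s.
With the tool pointing down it reaches from about 400 to 925 mm from the base axis. Payload 12.5 kg.
Tool frame: the origin (TCP) lies at the very end of the fingers, on their centre line; the grasp point (between the pads) lies 19 mm behind it; z points along the fingers, x is the direction in which the jaws open and shut, and the axes are right-handed (so a half turn about z gives the same grasp; the last joint's range is limited). The gripper opens to 95 mm and grips with 3 to 60 N. Pads are 20 mm wide; open, the fingers measure 119 mm over their backs; the gripper's body (75 mm by 180 mm) begins 59 mm behind the grasp point.
Start: joints at [1.077, 0.491, 1.559, -0, 1.092, -0.106], TCP at [236.331, 578.614, 214.661] pointing down, gripper open.
Joint ranges: [-3.1, 3.1], [-0.84, 2.19], [0.05, 2.79], [-1.13, 4.28], [0.06, 2.93], [-2.69, 2.69]. Speed limits (rad/s): [2.22, 2.22, 2.79, 3.14, 3.14, 3.14].

### API

Orientations are given as [roll, pitch, yaw] about the fixed x, y, z axes, in that order (R = Rz(yaw) Ry(pitch) Rx(roll)).
In Python, from cell import env gives the robot as it stands.
- The arm moves only by the tool arm_command, never from a script. Its argument "motion" is one flat list of numbers, 7 for each row, row after row: the opening, from -1 (shut) to 1 (fully open), then the shift along the tool's x, y, z in mm, then the turn, a rotation vector about the tool's x, y, z in degrees. In form: [fingers, dx, dy, dz, rx, ry, rz, fingers, dx, dy, dz, rx, ry, rz, ...]. A call has 1 to 20 rows; each row is the pose to reach, as a shift and turn from the pose commanded when the call began, along the tool's axes at that moment; what a row does not reach only later rows make up. A row lasts 1/10 s, in which the tool goes at most 50 mm and 8.59 degrees, less where a joint would pass 70% of its speed; a pose out of reach is approached as far as the arm can. A call with a gripper value outside its range is refused whole. The fingers move at their own pace and stop on an object; the grip force is fixed at half the most. Time passes only in rows, so rows that repeat a pose let the fingers close. It gives the time, the measured TCP pose, the force and the opening at its end, in the units of the state.
- env.state(): the state, without advancing time (a new reading comes with each control period).
- env.read_camera(name): name is "scene" or "top" or "wrist"; returns (picture, depth): 420x560x3 uint8, red, green, blue; 420x560 float32, mm along the optical axis (not along the pixel's ray), 0 where there is no reading.
- env.calibration(name): a dict with "fx", "fy", "cx", "cy" (pixels), "distortion" ([k1, k2, p1, p2, k3] as OpenCV has them; the pictures are not rectified), "cam_to_world" (4x4, takes a point from camera to world coordinates). Camera axes: x right, y down, z forward; pixel columns grow to the right and rows downward; lengths in mm; the calibration is good to about 2 mm. A picture is of the moment at which its call begins: read the wrist's pose just before it. calibration takes no time and is no camera call; for the wrist camera it gives the pose at the moment of the call.
- env.job_done(): hands the job in, once; it reports no verdict.
Trained networks look in the newest picture that a camera, given by its name, has taken for a name from the list of things; names that differ only in an ending like _2 or _b are one class to them, and where a whole thing is asked for, a point or a joint stands for the part that bears it (a point fixed in the world has none). Each returns a list of dicts, best first, with "confidence" (0 to 1); they miss things now and then, are a little off and sometimes report something else, mostly with a low value. They report only what shows in the picture. A call takes as long as a camera call. They do not tell look-alikes from the thing itself.
- env.recognise(camera, label): "location" ([column, row] in pixels, amid what is visible of it).
- env.silhouettes(camera, label): "region" (420x560 bool, what is visible of it) and "location" ([column, row] in pixels, amid what is visible of it).
- env.spot_point(camera, label): "location" ([column, row] in pixels: a listed point, or the origin of a listed thing).
The state is a dict: "t": time; "joints": joint angles; "qvel": joint speeds; "tau": joint torques, N m; "eef_pos": TCP position; "tcp_rot": TCP orientation; "ft_force": force on the tool from outside, world axes, zero at the start; "moment": the same for the moment, N m; "opening": opening from 0.0 (shut) to 1.0 (fully open).
Only numpy, scipy, OpenCV 4.12 (cv2) and the standard library are available. Lean on these libraries where they do the work, as an engineer would, in place of code of your own. Each camera call takes 0.05 s, during which the arm holds its last target.

### The job

Pull the red blanking plug out of the filter controller's sloping panel and put it in the small white box on the bench. Then take the blue timer module from the cardboard tray and plug it fully home, squarely, into the socket you have just freed, and let go. Leave the grey modules and everything else on the bench where they are.

Things in the scene. Friction and masses are not known exactly. Their poses are not given: they have to be found in the camera images.
- timer: blue plug-in timer module with a yellow top, standing upright on its stem on the floor of the cardboard tray at any yaw: body 46 x 38 x 50 mm (its x, y, z) on a black stem 34 x 26 x 18 mm, all centred on z, 68 mm tall, 0.12 kg nominal. Origin at the centre of the stem's underside, z up through the body, shoulder (underside of the body) at z = 18 mm. Fits the socket either way round (half turn), its x along the panel's x.
- blank: red blanking plug, at first fully seated in one of the two sockets: stem 34 x 26 x 18 mm, flange 46 x 38 x 6 mm above it, then a grip block 36 x 16 x 34 mm (x, y, z) from z = 24 to 58 mm. 0.05 kg. Origin at the centre of the stem's underside, z out of the panel, x along the panel's x. Loose fit, no catch.
- resident: grey module of the same shape as the timer, plugged into the other socket, to be left alone. Same frame as the timer; its z leans with the panel.
- spare: grey module of the same shape, standing in the tray, to be left alone. Same frame as the timer.
- panel: sloping face of the fixed filter controller: white plate 150 x 210 mm (x, y) on a 58 mm thick grey box. Origin at the centre of the face, 110 mm above the bench; z is the outward normal, 30 degrees from vertical, leaning away from the robot (within 20 degrees of yaw), so the face falls away from the robot; x runs up the slope (roughly towards the robot), y roughly to the robot's right.
- socket_a (a point): centre of the mouth of the socket at panel y = +48 mm, level with the face; axes as the panel's. Rectangular blind hole 36 x 28 mm (panel x, y), 22 mm deep, with 3 mm chamfer at the mouth: 1 mm of play on each side of a stem. A seated module's or plug's shoulder rests on the face, origin 18 mm inside.
- socket_b (a point): the same at panel y = -48 mm.
- carton: fixed low cardboard tray 250 x 180 x 28 mm (x, y, z), walls and floor 4 mm, holding the timer, the spare and two brass nipples. Origin at the centre of its underside, z up. It stands on the robot's left or right.
- bin: fixed white open box 190 x 160 x 55 mm (x, y, z), walls and floor 4 mm, empty. Origin at the centre of its underside, z up. It stands on the side opposite the tray.
- nipple_a: brass pipe nipple standing in the tray, 25 mm diameter, 60 mm tall, with a 32 mm collar at 22 to 36 mm. Origin at the centre of its underside.
- nipple_b: second brass nipple, the same.
- valve: brass ball valve with a red lever, loose on the bench between the robot and the controller: about 115 x 38 x 57 mm; origin under its ball; the lever reaches 73 mm to its +x.
- element: white filter cartridge standing upright behind, 65 mm diameter, 200 mm tall. Origin at the centre of its underside.
- spanner: steel spanner lying on the bench between robot and tray or box, about 180 mm long along its x. Origin on the bench under the middle.
Not all that is in view belongs to the job. Of the things that look like the blank, the smaller one is meant.

How it is judged (in metres and radians):
On the way, in this order (a step that is already met when the one before it is completed fails the run):
1. the red blanking plug lies in the white box, let go (z of blank in the frame of bin below 0.066 m and x of blank in the frame of bin between -0.09 and 0.09 m and y of blank in the frame of bin between -0.075 and 0.075 m and linear speed of blank below 0.05 m/s and contact force between blank and the fingers below 0.05 N), for 0.2 s.
2. the blue timer module is fully home in the freed socket (((z of timer in the frame of socket_a below -0.015 m and x of timer in the frame of socket_a between -0.004 and 0.004 m and y of timer in the frame of socket_a between -0.004 and 0.004 m) or (z of timer in the frame of socket_b below -0.015 m and x of timer in the frame of socket_b between -0.004 and 0.004 m and y of timer in the frame of socket_b between -0.004 and 0.004 m)) and angle between the z axis of timer and the z axis of panel, either way round below 0.07 rad and angle between the x axis of timer and the x axis of panel, either way round below 0.12 rad), for 0.2 s.
At the end, for the whole second after the job is handed in: The red plug is at rest inside the white box; the blue module is at rest in the freed socket, its shoulder within 3 mm of the panel face, within 4 mm of the socket's centre each way and within 4 degrees of square to the face and 6 degrees of the socket in turn; nothing else has been disturbed (all of step 2 and z of blank in the frame of bin below 0.066 m and x of blank in the frame of bin between -0.09 and 0.09 m and y of blank in the frame of bin between -0.075 and 0.075 m and linear speed of each of blank, timer below 0.02 m/s); the robot touches nothing.
It fails at once if the grey module in the panel is pulled or pushed out of place (over 6 mm) (distance of resident from where it was at the start of the episode above 0.006 m).
It fails at once if the grey module in the tray is shoved over 20 mm or knocked over (distance of spare from where it was at the start of the episode above 0.02 m or angle between spare's own z axis and vertical above 0.6 rad).
It fails at once if a brass nipple is shoved over 20 mm or knocked over (distance of any of nipple_a, nipple_b from where it was at the start of the episode above 0.02 m or angle between any of nipple_a, nipple_b's own z axis and vertical above 0.6 rad).
It fails at once if the valve, the spanner or the filter cartridge is shoved over 25 mm, or the cartridge knocked over (distance of any of valve, spanner, element from where it was at the start of the episode above 0.025 m or angle between element's own z axis and vertical above 0.4 rad).
It also fails if it takes over 69 s, if anything falls off the work surface, if the arm or the gripper's body presses on something with over 40 N, if the wrist force passes 120 N, or if a joint passes its speed limit or range.

## Working session

There is one attempt and no reset: what is moved stays moved. The work goes in short steps, Python scripts to look and compute and a tool call to move; the robot and the scene stay as the last step left them, time stands still between calls to the robot, and variables do not carry over. Pictures are saved under pics/ and viewed, and the job is handed in when it is done.

Besides the shell and the picture viewer there is one more tool, called after "Request:" as name(argument=value, ...) on one line, values as JSON. arm_command: Moves the arm, as the interface text tells. Its arguments: {"type":"object","properties":{"motion":{"type":"array","items":{"type":"number"}}},"required":["motion"]}

```bash
ls; mkdir -p pics
cat > h.py <<'E'
import numpy as np, cv2
from cell import env
from scipy.spatial.transform import Rotation as Rn
def shot(cam,name=None):
    cal=env.calibration(cam); im,d=env.read_camera(cam)
    if name: cv2.imwrite('pics/'+name+'.png',im[:,:,::-1])
    return im,d,cal
def cloud(d,cal):
    h,w=d.shape
    K=np.array([[cal['fx'],0,cal['cx']],[0,cal['fy'],cal['cy']],[0,0,1.]])
    u,v=np.meshgrid(np.arange(w),np.arange(h))
    p=cv2.undistortPoints(np.stack([u,v],-1).reshape(-1,1,2).astype(np.float64),K,np.array(cal['distortion'],float)).reshape(h,w,2)
    P=np.dstack([p[...,0]*d,p[...,1]*d,d]); T=np.array(cal['cam_to_world'])
    W=P@T[:3,:3].T+T[:3,3]; W[d<=0]=np.nan
    return W
E
python3 - <<'E'
from h import *
print(env.state())
for c in ['scene','top','wrist']:
    im,d,cal=shot(c,c+'0'); np.savez('%s0.npz'%c,im=im,W=cloud(d,cal)); print(c,np.round(cal['cam_to_world'],2).tolist(),cal['fx'])
E
```

```text
pics
{'t': 0.0, 'joints': array([ 1.07740706e+00,  4.91566173e-01,  1.55945846e+00,  2.75124025e-05,
        1.09169021e+00, -1.05570664e-01]), 'qvel': array([ 0.00117663,  0.00142115, -0.00034292,  0.0003917 ,  0.00060113,
       -0.00109584]), 'tau': array([-1.90849998e-03, -6.12639213e+01, -2.58175832e+01,  6.91884826e-02,
        4.82149317e-02, -1.60582217e-04]), 'eef_pos': array([236.19529688, 578.38612844, 214.05453493]), 'tcp_rot': array([-3.14145014e+00,  1.11336889e-03,  1.18296510e+00]), 'ft_force': array([0.55956561, 0.09322748, 0.25385928]), 'moment': array([-0.02914839, -0.0542026 , -0.03359683]), 'opening': 1.000760426513645}
scene [[-0.86, 0.32, -0.4, 1075.44], [0.51, 0.55, -0.66, 862.03], [0.01, -0.77, -0.64, 926.14], [0.0, 0.0, 0.0, 1.0]] 514.8730160814139
top [[0.11, -0.97, 0.23, 302.7], [-0.99, -0.11, 0.02, 1.33], [0.0, -0.23, -0.97, 1185.96], [0.0, 0.0, 0.0, 1.0]] 419.2355343437905
wrist [[0.38, 0.89, 0.24, 167.45], [0.93, -0.36, -0.1, 606.79], [-0.0, 0.26, -0.96, 383.64], [0.0, 0.0, 0.0, 1.0]] 350.01744209684705
```

View pics/scene0.png

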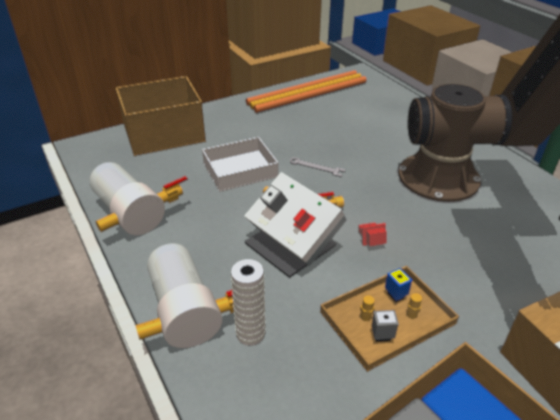

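View pics/top0.png

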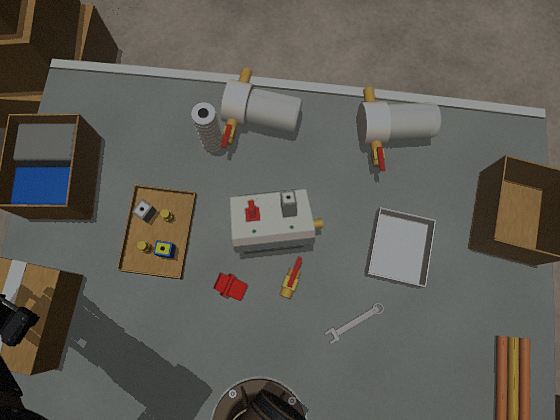

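View pics/wrist0.png

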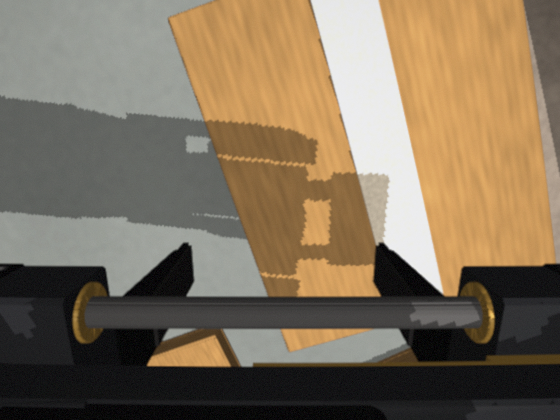

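The top picture shows the blank on the panel at (252,212), the resident at (288,204), the tray on the left with the timer at (165,249), the spare at (144,210) and the nipples at (166,215) and (144,246). The bin is at (401,247). A larger red look-alike lies on the bench at (230,286). Next I'll measure all of these.

```bash
cat > m.py <<'E'
from h import *
for c in ['top','scene']:
    z=np.load(c+'0.npz'); im,W=z['im'],z['W']
    env.read_camera(c)
    for l in ['panel','bin','carton','timer','blank','resident','spare','nipple_a','valve']:
        for s in env.silhouettes(c,l)[:2]:
            m=s['region']&np.isfinite(W[...,2]); P=W[m]
            if len(P)<5: continue
            hi=P[P[:,2]>np.percentile(P[:,2],95)-4]
            print(c,l,round(s['confidence'],2),np.round(s['location']),m.sum(),'med',np.round(np.median(P,0)),'z',np.round(np.percentile(P[:,2],[2,98])),'top',np.round((hi.min(0)+hi.max(0))/2))
    for l in ['socket_a','socket_b','timer','blank']:
        for s in env.spot_point(c,l)[:2]: print(c,'pt',l,s)
E
python3 m.py
```

```text
top panel 0.64 [269. 223.] 3910 med [519.  29. 122.] z [ 76. 149.] top [519.  17. 153.]
top bin 0.7 [400. 247.] 4477 med [ 515. -344.    7.] z [ 1. 58.] top [ 514. -337.   57.]
top carton 0.62 [157. 230.] 4792 med [487. 347.   6.] z [ 1. 31.] top [488. 346.  51.]
top carton 0.31 [145. 210.] 332 med [533. 378.  73.] z [ 6. 79.] top [534. 384.  77.]
top timer 0.74 [165. 247.] 293 med [432. 301.  73.] z [31. 77.] top [433. 307.  76.]
top timer 0.55 [145. 249.] 116 med [434. 365.  63.] z [24. 69.] top [435. 369.  68.]
top blank 0.76 [252. 211.] 228 med [544.  79. 128.] z [107. 155.] top [551.  81. 154.]
top blank 0.68 [268. 219.] 3927 med [520.  29. 122.] z [ 76. 149.] top [495.  17. 148.]
top resident 0.72 [290. 200.] 386 med [571. -13. 152.] z [109. 167.] top [574. -14. 165.]
top spare 0.9 [146. 213.] 356 med [533. 379.  72.] z [ 4. 79.] top [534. 384.  77.]
top spare 0.5 [145. 247.] 128 med [435. 364.  62.] z [10. 69.] top [435. 369.  68.]
top nipple_a 0.47 [166. 217.] 91 med [527. 317.  64.] z [33. 69.] top [530. 320.  67.]
top nipple_a 0.47 [146. 246.] 105 med [435. 364.  62.] z [23
[... 1237 characters left out ...]
04.] 294 med [445. 375.  44.] z [ 5. 68.] top [439. 370.  66.]
scene nipple_a 0.61 [332. 197.] 238 med [378. -33.  37.] z [-2. 60.] top [429.  27. 101.]
scene valve 0.51 [336. 198.] 240 med [379. -32.  37.] z [  1. 147.] top [433.  31. 103.]
scene pt socket_a {'location': [306.7, 222.5], 'confidence': 0.88}
scene pt socket_a {'location': [276.2, 203.6], 'confidence': 0.79}
scene pt socket_b {'location': [306.7, 222.5], 'confidence': 0.88}
scene pt socket_b {'location': [276.2, 203.6], 'confidence': 0.79}
scene pt timer {'location': [395.7, 294.4], 'confidence': 0.8}
scene pt blank {'location': [306.6, 225.3], 'confidence': 0.85}
scene pt blank {'location': [378.5, 238.8], 'confidence': 0.58}
```

```bash
cat > p.py <<'E'
from h import *
for c in ['top','scene']:
    z=np.load(c+'0.npz'); im,W=z['im'],z['W']
    hsv=cv2.cvtColor(im,cv2.COLOR_RGB2HSV)
    m=np.isfinite(W[...,2])&(W[...,0]>400)&(W[...,0]<640)&(abs(W[...,1]-30)<150)&(W[...,2]>60)&(W[...,2]<160)
    P=W[m]; rng=np.random.default_rng(0); best=0
    for _ in range(500):
        a,b,d=P[rng.choice(len(P),3,replace=False)]; n=np.cross(b-a,d-a)
        if np.linalg.norm(n)<1: continue
        n/=np.linalg.norm(n); n*=np.sign(n[2])
        if not 0.75<n[2]<0.95: continue
        k=abs((P-a)@n)<2
        if k.sum()>best: best=k.sum(); K=k
    Q=P[K]; ctr=Q.mean(0); n=np.linalg.svd(Q-ctr)[2][2]; n*=np.sign(n[2])
    K=abs((P-ctr)@n)<3; Q=P[K]
    x=np.array([0,0,1])-n*n[2]; x/=np.linalg.norm(x); y=np.cross(n,x)
    rect=cv2.minAreaRect(np.stack([(Q-ctr)@x,(Q-ctr)@y],1).astype(np.float32))
    o=ctr+x*rect[0][0]+y*rect[0][1]
    print(c,len(Q),'n',n.round(3),'tilt',np.degrees(np.arccos(n[2])).round(2),'yaw',np.degrees(np.arctan2(n[1],n[0])).round(2),'rect',np.round(rect[1],1),round(rect[2],1),'o',o.round(1),'sb',(o-48*y).round(1),'sa',(o+48*y).round(1))
    # module tops
    for nm,(lo,hi,zz) in dict(timer=((400,270),(470,345),(66,82)),spare=((500,345),(570,425),(66,82)),nipB=((410,350),(460,395),(60,75)),nipA=((505,300),(550,340),(60,75)),bin=((400,-450),(640,-240),(50,62)),tray=((340,230),(640,460),(24,35))).items():
        k=np.isfinite(W[...,2])&(W[...,0]>lo[0])&(W[...,0]<hi[0])&(W[...,1]>lo[1])&(W[...,1]<hi[1])&(W[...,2]>zz[0])&(W[...,2]<zz[1])
        T=W[k]; 
        if len(T)<10: continue
        r=cv2.minAreaRect(T[:,:2].astype(np.float32)); print('  ',nm,len(T),np.round(r[0],1),np.round(r[1],1),round(r[2],1),'z',np.median(T[:,2]).round(1))
E
python3 p.py
```

```text
top 2622 n [0.489 0.114 0.865] tilt 30.12 yaw 13.09 rect [210.5 155.7] 89.6 o [554.   31.5 111.7] sb [543.1  78.2 111.7] sa [564.8 -15.3 111.7]
   timer 252 [433.7 308.6] [48.5 38.2] 88.0 z 73.7
   spare 237 [534.8 383.6] [40.8 45.3] 63.5 z 74.0
   nipB 69 [435.8 369.6] [22.2 24.2] 12.7 z 65.2
   nipA 67 [531.5 321.9] [24.2 23.3] 68.4 z 65.3
   bin 472 [ 513.2 -337.2] [161.7 193.2] 83.3 z 55.7
   tray 550 [488.3 347.6] [184.6 252.1] 89.1 z 28.8
scene 2949 n [0.493 0.109 0.863] tilt 30.35 yaw 12.42 rect [151.2 214.7] 0.5 o [555.6  31.7 109.7] sb [545.2  78.6 109.7] sa [565.9 -15.1 109.7]
   timer 294 [436.9 309.7] [48.2 40.6] 88.7 z 73.6
   spare 364 [536.7 383.9] [41.7 47. ] 60.3 z 73.7
   nipB 93 [438.7 371.3] [25.5 23.9] 47.8 z 65.1
   nipA 89 [533.6 322.6] [22.5 24.3] 14.0 z 65.0
   bin 296 [ 516.1 -334.9] [170.8 192.6] 83.2 z 53.0
   tray 1043 [489.  347.6] [182.9 253.9] 89.0 z 28.5
```

```bash
cat >> h.py <<'E'
def pose():
    s=env.state(); return np.array(s['eef_pos']),Rn.from_euler('xyz',s['tcp_rot'])
def Rpanel(yaw,tilt=30):
    n=np.array([np.sin(np.radians(tilt))*np.cos(np.radians(yaw)),np.sin(np.radians(tilt))*np.sin(np.radians(yaw)),np.cos(np.radians(tilt))])
    x=np.array([0,0,1])-n*n[2]; x/=np.linalg.norm(x); return np.stack([x,np.cross(n,x),n],1)
def rel(tp,tR,p=None,R=None):
    if p is None: p,R=pose()
    return np.round(R.inv().apply(np.array(tp)-p),1), np.round(np.degrees((R.inv()*tR).as_rotvec()),2)
def toolR_panel(Rp): # x=-yp, y=-xp, z=-n
    return Rn.from_matrix(np.stack([-Rp[:,1],-Rp[:,0],-Rp[:,2]],1))
def down(yawdeg):
    y=np.radians(yawdeg); x=np.array([np.cos(y),np.sin(y),0]); z=np.array([0,0,-1.]); return Rn.from_matrix(np.stack([x,np.cross(z,x),z],1))
E
python3 - <<'E'
from h import *
Rp=Rpanel(12.7); sb=np.array([544.3,78.4,110]); R=toolR_panel(Rp)
print(pose()[0])
print(rel(sb+Rp@[20,0,150],R))
W=np.load('top0.npz')['W']; print('element',W[105:122,195:212].reshape(-1,3)[::37].round())
E
```

```text
[236.34895198 578.62045715 214.66937578]
(array([-313.6,  521.6,  -35.3]), array([ 29.06,  -9.15, -34.11]))
element [[794. 253. 202.]
 [790. 245. 200.]
 [785. 236. 202.]
 [779. 227. 203.]
 [774. 218. 205.]
 [771. 210. 201.]
 [757. 244. 204.]
 [754. 236. 201.]]
```

Request:
arm_command(motion=[1,0,0,-50,0,0,0,1,-40,60,-80,0,0,0,1,-70,110,-80,5,-1.5,-5,1,-100,160,-80,9,-3,-10,1,-130,210,-80,13,-4,-15,1,-160,260,-80,17,-5,-20,1,-190,310,-80,21,-6.5,-25,1,-220,360,-75,25,-8,-30,1,-250,410,-65,29.1,-9.1,-34.1,1,-280,460,-50,29.1,-9.1,-34.1,1,-305,505,-40,29.1,-9.1,-34.1,1,-313.6,521.6,-35.3,29.06,-9.15,-34.11,1,-313.6,521.6,-35.3,29.06,-9.15,-34.11,1,-313.6,521.6,-35.3,29.06,-9.15,-34.11,1,-313.6,521.6,-35.3,29.06,-9.15,-34.11])

```text
t: 3.05
eef_pos: [601.4, 89.1, 248.7]
tcp_rot: [-2.617, -0.0, 1.789]
ft_force: [0.0, 0.5, 0.5]
opening: 0.999
```

Run:
```python
from h import *
print(pose()[0],env.state()['t'])
im,d,cal=shot('wrist','w1'); np.savez('w1.npz',im=im,W=cloud(d,cal))
for l in ['blank','socket_a','resident']:
    for s in env.spot_point('wrist',l): print(l,s)
```

```text
[601.41584283  89.09169429 248.70526624] 3.05
blank {'location': [376.0, 115.2], 'confidence': 0.91}
blank {'location': [224.1, 111.3], 'confidence': 0.73}
blank {'location': [285.1, 211.8], 'confidence': 0.65}
resident {'location': [185.0, 212.9], 'confidence': 0.69}
```

View pics/w1.png

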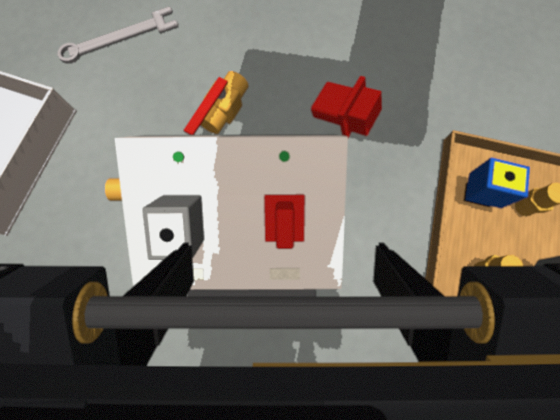

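The wrist view shows the blank at (285,220), the resident at (170,225), and the panel face from (115,135) to (345,290).

```bash
cat > q.py <<'E'
from h import *
import sys
z=np.load(sys.argv[1]+'.npz'); im,W=z['im'],z['W']
m=np.isfinite(W[...,2]); m[300:]=False
Rp=Rpanel(12.7); sb=np.array([544.3,78.4,110])
L=(W-sb)@Rp
f=m&(abs(L[...,2])<6)&(L[...,0]>-70)&(L[...,0]<75)&(L[...,1]>-60)&(L[...,1]<150)
hsv=cv2.cvtColor(im,cv2.COLOR_RGB2HSV); red=(hsv[...,1]>150)
f&=~red
Q=W[f]; 
for _ in range(3):
    c=Q.mean(0); n=np.linalg.svd(Q-c,full_matrices=False)[2][2]; n*=np.sign(n[2]); Q=Q[abs((Q-c)@n)<2]
print('n',n,'tilt',np.degrees(np.arccos(n[2])),'yaw',np.degrees(np.arctan2(n[1],n[0])),'sb dist to plane',(sb-c)@n)
print('face x,y extent', np.percentile(L[f][:,:2],[0.3,99.7],axis=0))
b=m&red&(abs(L[...,0])<40)&(abs(L[...,1])<40)&(L[...,2]>2)
for lo,hi in [(3,10),(30,37),(36,50)]:
    k=b&(L[...,2]>lo)&(L[...,2]<hi); P=L[k]; print(lo,len(P))
    if len(P)>10:
        print(np.percentile(P,[1,50,99],axis=0).round(1).tolist(),cv2.minAreaRect(P[:,:2].astype(np.float32)))
E
python3 q.py w1
```

```text
n [0.48646856 0.11141511 0.86656507] tilt 29.93810141479817 yaw 12.899881035951319 sb dist to plane 1.825215923712038
face x,y extent [[-69.36831956 -56.17505255]
 [ 74.74671993 149.53756396]]
3 996
[[-19.0, -17.0, 3.0], [7.3, 5.4, 4.2], [24.6, 18.6, 8.3]] ((2.7204532623291016, 0.7209758758544922), (36.00226593017578, 44.30937576293945), 89.74510955810547)
30 153
[[-11.6, -7.6, 31.2], [12.8, -1.6, 36.2], [20.4, 7.8, 37.0]] ((3.6701231002807617, 0.12931060791015625), (33.50707244873047, 15.416911125183105), 0.21068300306797028)
36 682
[[-13.4, -6.7, 36.2], [3.7, 0.1, 37.8], [19.6, 7.7, 39.6]] ((3.1139965057373047, 0.039853572845458984), (15.342034339904785, 33.66996765136719), 89.59072875976562)
```

Run:
```python
from h import *
Rp=Rpanel(12.8); sb=np.array([544.3,78.4,110])+Rpanel(12.7)@[3,.2,-1.8]; print(sb)
for h in (60,10): print(rel(sb+Rp@[0,0,h],toolR_panel(Rp)))
```

```text
[540.93147506  77.43585431 109.94115427]
(array([-1.6, 17.5, 92.2]), array([ 0.03, -0.01, -0.  ]))
(array([ -1.6,  17.5, 142.2]), array([ 0.03, -0.01, -0.  ]))
```

Request:
arm_command(motion=[0.3,-1.6,17.5,40,0,0,0,0.3,-1.6,17.5,80,0,0,0,0.3,-1.6,17.5,110,0,0,0,0.3,-1.6,17.5,130,0,0,0,0.3,-1.6,17.5,140,0,0,0,0.3,-1.6,17.5,142,0,0,0,0.3,-1.6,17.5,142,0,0,0,-1,-1.6,17.5,142,0,0,0,-1,-1.6,17.5,142,0,0,0,-1,-1.6,17.5,142,0,0,0,-1,-1.6,17.5,142,0,0,0,-1,-1.6,17.5,142,0,0,0,-1,-1.6,17.5,142,0,0,0,-1,-1.6,17.5,142,0,0,0])

```text
t: 4.65
eef_pos: [546.5, 77.2, 118.2]
tcp_rot: [-2.618, 0.0, 1.793]
ft_force: [0.2, 0.1, -0.3]
opening: 0.168
```

Run:
```python
from h import *
s=env.state(); print(pose()[0],s['t'],s['opening'],s['ft_force'])
im,d,cal=shot('wrist','w2')
```

```text
[546.51256438  77.19434427 118.22367012] 4.65 0.1677592424461309 [ 0.21212941  0.08470088 -0.32311342]
```

View pics/w2.png

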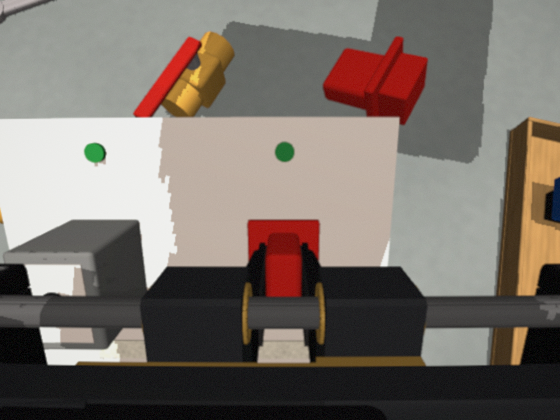

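Run:
```python
from h import *
p,R=pose()
a=p+np.array([50,0,180]); print(rel(a,R))
print(rel([545,-130,290],down(93)));print(rel([515,-336,200],down(83)));print(rel([515,-336,37],down(83)))
```

```text
(array([ -11. ,  -47.8, -180.3]), array([0., 0., 0.]))
(array([-201.8, -126.6, -125.2]), array([-29.93,   2.55,   9.48]))
(array([-396.1, -146.2,  -10. ]), array([-29.7 ,   5.16,  19.25]))
(array([-396.1,  -64.7,  131.2]), array([-29.7 ,   5.16,  19.25]))
```

Request:
arm_command(motion=[-1,0,0,-20,0,0,0,-1,0,0,-50,0,0,0,-1,0,0,-95,0,0,0,-1,-6,-25,-140,0,0,0,-1,-11,-48,-180,0,0,0,-1,-55,-68,-170,-6,0,2,-1,-100,-88,-160,-12,1,4,-1,-145,-107,-145,-18,2,6,-1,-190,-125,-125,-24,2.5,8,-1,-235,-130,-100,-29.9,3,10.5,-1,-280,-135,-75,-29.9,3.5,13,-1,-325,-140,-50,-29.8,4.3,15.5,-1,-365,-145,-28,-29.7,5,18,-1,-396,-146,-10,-29.7,5.2,19.2,-1,-396,-146,-10,-29.7,5.2,19.2,-1,-396,-146,-10,-29.7,5.2,19.2,-1,-396,-146,-10,-29.7,5.2,19.2])

```text
t: 6.4
eef_pos: [515.4, -335.0, 200.4]
tcp_rot: [3.141, -0.001, 1.45]
ft_force: [-0.4, 0.9, -0.8]
opening: 0.165
```

Run:
```python
from h import *
s=env.state(); print(pose()[0],s['tcp_rot'],s['t'],s['opening'],s['ft_force'])
im,d,cal=shot('wrist','w3'); shot('top','t3')
print(rel([515,-336,37],down(83)))
```

```text
[ 515.365361   -335.00614935  200.42161484] [ 3.14139187e+00 -7.70969424e-04  1.45010951e+00] 6.4 0.16454371832689305 [-0.4130443   0.88290184 -0.8404954 ]
(array([ -1.4,  -0.5, 163.7]), array([ 0.04, -0.02,  0.13]))
```

View pics/w3.png

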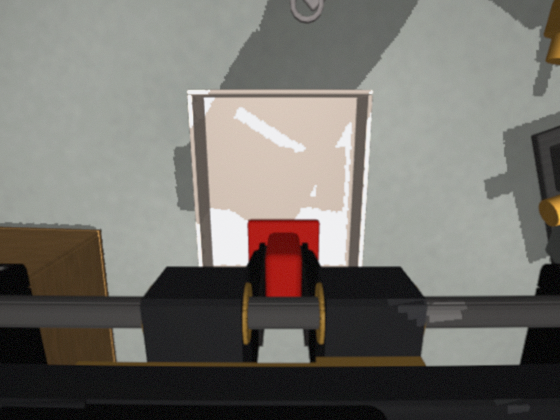

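View pics/t3.png

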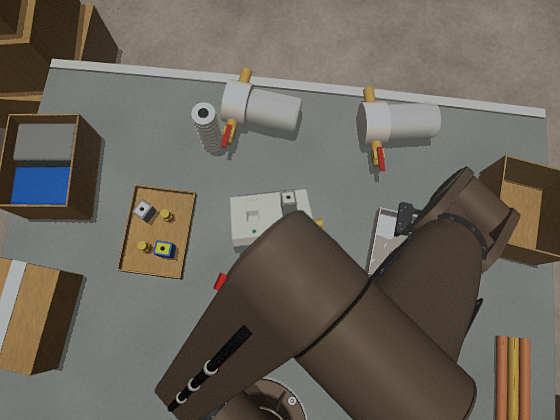

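Request:
arm_command(motion=[-1,-1,0,45,0,0,0,-1,-1,0,90,0,0,0,-1,-1,0,130,0,0,0,-1,-1,0,150,0,0,0,-1,-1,0,159,0,0,0,-1,-1,0,162,0,0,0,-1,-1,0,162,0,0,0,-0.1,-1,0,162,0,0,0,-0.1,-1,0,162,0,0,0,-0.1,-1,0,162,0,0,0,-0.1,-1,0,162,0,0,0,-0.1,-1,0,162,0,0,0,-0.1,-1,0,130,0,0,0,-0.1,-1,0,80,0,0,0,-0.1,-1,0,30,0,0,0,0.5,-1,0,-20,0,0,0,0.5,-1,0,-50,0,0,0,0.5,-1,0,-50,0,0,0])

```text
t: 8.3
eef_pos: [516.1, -337.6, 254.8]
tcp_rot: [3.135, 0.003, 1.449]
ft_force: [-0.5, -0.1, -0.6]
opening: 0.645
```

Run:
```python
from h import *
s=env.state(); print(pose()[0],s['tcp_rot'],s['t'],s['opening'],s['ft_force'])
im,d,cal=shot('wrist','w4'); im2,d2,cal2=shot('scene','s4')
for im,d,cal in[(im,d,cal),(im2,d2,cal2)]:
    W=cloud(d,cal); hsv=cv2.cvtColor(im,cv2.COLOR_RGB2HSV)
    m=np.isfinite(W[...,2])&(abs(W[...,0]-515)<110)&(abs(W[...,1]+336)<100)&(hsv[...,1]>150)
    print(m.sum(),np.percentile(W[m],[2,50,98],axis=0).round().tolist())
```

```text
[ 516.05213586 -337.64505445  254.76978111] [3.13521198 0.00338204 1.44934074] 8.3 0.6445495277764871 [-0.47224117 -0.13652919 -0.62878608]
6714 [[477.0, -409.0, 27.0], [497.0, -331.0, 348.0], [530.0, -261.0, 378.0]]
171 [[505.0, -353.0, 22.0], [523.0, -328.0, 39.0], [540.0, -315.0, 179.0]]
```

View pics/w4.png

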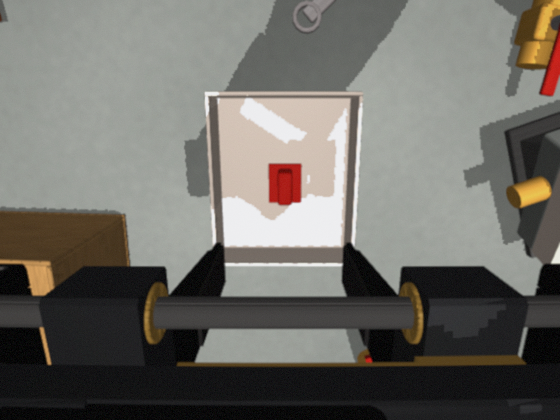

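View pics/s4.png

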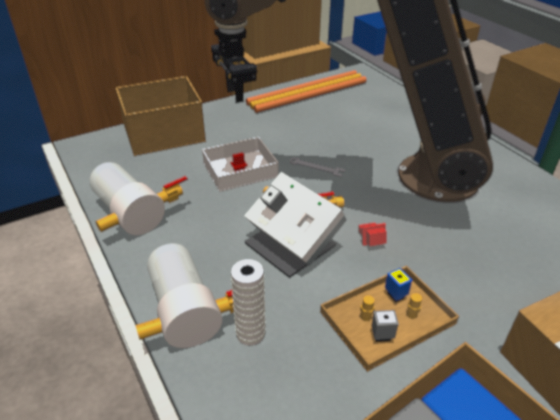

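The blank stands in the middle of the box at scene (238,160), and the socket is free. On the way to the timer I'll stop above the freed socket to measure it.

Run:
```python
from h import *
print(rel([575,75,275],down(90)))
```

```text
(array([416. ,   9.8, -24.8]), array([ 0.02, -0.03, -6.96]))
```

Request:
arm_command(motion=[1,45,0,-10,0,0,0,1,90,0,-20,0,0,0,1,135,5,-25,0,0,0,1,180,10,-25,0,0,0,1,225,10,-25,0,0,0,1,270,10,-25,0,0,0,1,315,10,-25,0,0,0,1,360,10,-25,0,0,-3,1,400,10,-25,0,0,-7,1,416,10,-25,0,0,-7,1,416,10,-25,0,0,-7,1,416,10,-25,0,0,-7,1,416,10,-25,0,0,-7])

```text
t: 9.7
eef_pos: [575.2, 73.5, 274.8]
tcp_rot: [-3.141, -0.001, 1.569]
ft_force: [-1.1, -0.5, 0.8]
opening: 1.0
```

```bash
python3 - <<'E'
from h import *
s=env.state(); print(pose()[0],s['tcp_rot'],s['t'],s['opening'])
im,d,cal=shot('wrist','w5'); np.savez('w5.npz',im=im,W=cloud(d,cal))
for x in env.spot_point('wrist','socket_b'): print(x)
E
python3 q.py w5
```

```text
[575.23534443  73.50737072 274.77592487] [-3.14061627e+00 -5.72292810e-04  1.56947418e+00] 9.7 0.9996497859751572
{'location': [288.3, 162.7], 'confidence': 0.75}
n [0.48894618 0.11194263 0.86510143] tilt 30.10571076914918 yaw 12.895435809588287 sb dist to plane 1.836094676134496
face x,y extent [[-69.25255758 -55.91648684]
 [ 74.77196691 149.31028257]]
3 0
30 0
36 0
```

View pics/w5.png

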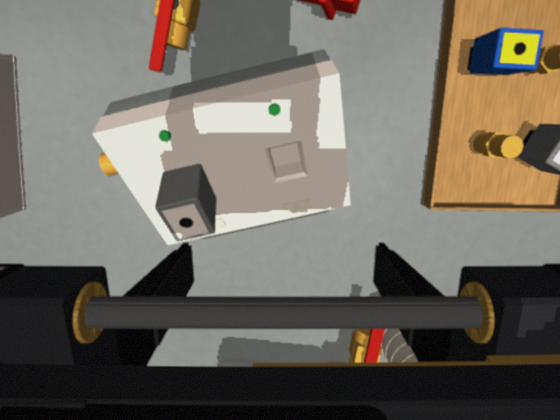

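Run:
```python
from h import *
Rp=Rpanel(12.9); sb=np.array([540.9,77.4,109.9])
for f in ('w5','w1'):
    W=np.load(f+'.npz')['W']; L=(W-sb)@Rp; m=np.isfinite(W[...,2]); m[300:]=False
    k=m&(abs(L[...,2])<2.5)&(L[...,0]>-110)&(L[...,0]<110)&(L[...,1]>-90)&(L[...,1]<190)
    P=L[k]; print(f,'face',cv2.minAreaRect(P[:,:2].astype(np.float32)),np.median(P[:,2]))
    for dd in (4,8,19):
        k=m&(L[...,2]<-dd)&(abs(L[...,0])<30)&(abs(L[...,1])<30); P=L[k]
        if len(P)>10: print(' hole below',dd,len(P),P.min(0).round(1),P.max(0).round(1))
# floor
    k=m&(L[...,2]<-1.2)&(abs(L[...,0])<30)&(abs(L[...,1])<30); P=L[k]
    if len(P)>10: print(cv2.minAreaRect(P[:,:2].astype(np.float32)))
# network pixel -> face point
c=env.calibration('wrist'); K=np.array([[c['fx'],0,c['cx']],[0,c['fy'],c['cy']],[0,0,1.]]); T=np.array(c['cam_to_world'])
u=cv2.undistortPoints(np.array([[[288.3,162.7]]]),K,np.array(c['distortion']))[0,0]; r=T[:3,:3]@[u[0],u[1],1]; n=Rp[:,2]; t=((sb-T[:3,3])@n)/(r@n); print('net',(T[:3,3]+r*t-sb)@Rp)
```

```text
w5 face ((-1.0586929321289062, 48.45097351074219), (211.3408203125, 151.89353942871094), 89.88398742675781) 0.036866210168927466
 hole below 4 867 [-20.1 -14.1 -23.7] [13.7 14.1 -4. ]
 hole below 8 787 [-20.1 -14.  -23.7] [10.9 14.1 -8. ]
 hole below 19 579 [-20.1 -13.9 -23.7] [  5.   14.1 -19.1]
((0.16428375244140625, -0.09703636169433594), (58.460453033447266, 59.14397430419922), 89.5490951538086)
w1 face ((-0.995880126953125, 48.352516174316406), (210.7860107421875, 150.6512908935547), 89.94929504394531) 0.013273940292218515
((-0.7945213317871094, 1.2046928405761719), (58.069644927978516, 59.54554748535156), 87.9664535522461)
net [-2.26177370e+00 -1.09277595e+00 -9.03755125e-16]
```

Run:
```python
from h import *
Rp=Rpanel(12.9); sb=np.array([540.9,77.4,109.9])
print((np.array([546.5,77.2,118.2])-sb)@Rp)
print(rel([435,289,225],down(-2)))
```

```text
[-0.5386725   1.44515289  9.89501718]
(array([ 215.2, -140.6,   50.3]), array([-5.000e-02, -1.000e-02,  9.192e+01]))
```

Request:
arm_command(motion=[1,20,-12,5,0,0,8.4,1,40,-25,10,0,0,16.8,1,60,-38,15,0,0,25,1,80,-50,20,0,0,33.5,1,100,-64,25,0,0,42,1,120,-78,30,0,0,50,1,140,-92,35,0,0,58.5,1,160,-105,40,0,0,67,1,180,-118,45,0,0,75.5,1,200,-130,50,0,0,84,1,215,-140.6,50,0,0,92,1,215,-140.6,50,0,0,92,1,215,-140.6,50,0,0,92,1,215,-140.6,50,0,0,92])

```text
t: 11.2
eef_pos: [435.2, 289.0, 225.5]
tcp_rot: [-3.141, -0.0, -0.032]
ft_force: [-0.3, -0.6, 0.8]
opening: 1.004
```

Run:
```python
from h import *
s=env.state(); print(pose()[0],s['tcp_rot'],s['t'],s['opening'])
im,d,cal=shot('wrist','w6'); W=cloud(d,cal); np.savez('w6.npz',im=im,W=W)
hsv=cv2.cvtColor(im,cv2.COLOR_RGB2HSV)
m=np.isfinite(W[...,2]); m[290:]=False
k=m&(abs(W[...,0]-435)<40)&(abs(W[...,1]-309)<35)&(W[...,2]>66)&(W[...,2]<80)
P=W[k]; print(len(P),np.median(P[:,2]),cv2.minAreaRect(P[:,:2].astype(np.float32)))
k2=m&(abs(W[...,0]-435)<40)&(abs(W[...,1]-309)<35)&(W[...,2]>25)&(W[...,2]<80); P=W[k2]; print('body',cv2.minAreaRect(P[:,:2].astype(np.float32)))
for x in env.spot_point('wrist','timer'): print(x)
```

```text
[435.21438404 288.97584556 225.54500046] [-3.14077664e+00 -1.75090106e-04 -3.24761315e-02] 11.2 1.0042926406501163
1957 71.77232143531262 ((433.1777038574219, 309.0431213378906), (45.935791015625, 37.28045654296875), 87.35631561279297)
body ((433.1870422363281, 309.24560546875), (46.34117889404297, 37.28045654296875), 87.35631561279297)
{'location': [281.7, 167.5], 'confidence': 0.74}
```

View pics/w6.png

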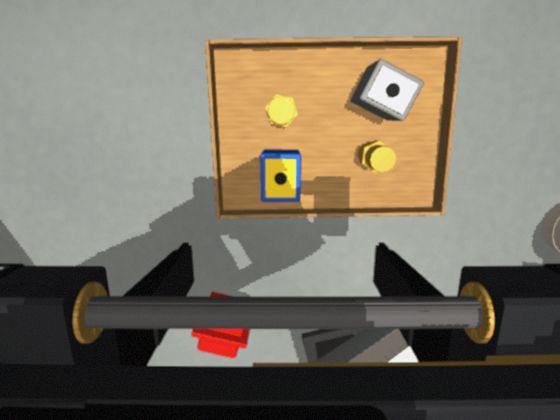

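The timer is at picture (281,175), measured at (433.2, 309.1) with its top at 71.8 mm, as expected. It has clear space on both jaw sides.

Run:
```python
from h import *
print(rel([433.2,309.1,32],down(-2.64)))
```

```text
(array([ -2.7, -19.8, 193.5]), array([-0.05, -0.  ,  0.71]))
```

Request:
arm_command(motion=[0.4,-2.7,-19.8,40,0,0,0.7,0.4,-2.7,-19.8,80,0,0,0.7,0.4,-2.7,-19.8,115,0,0,0.7,0.4,-2.7,-19.8,145,0,0,0.7,0.4,-2.7,-19.8,170,0,0,0.7,0.4,-2.7,-19.8,185,0,0,0.7,0.4,-2.7,-19.8,193.5,0,0,0.7,0.4,-2.7,-19.8,193.5,0,0,0.7,0.4,-2.7,-19.8,193.5,0,0,0.7,-1,-2.7,-19.8,193.5,0,0,0.7,-1,-2.7,-19.8,193.5,0,0,0.7,-1,-2.7,-19.8,193.5,0,0,0.7,-1,-2.7,-19.8,193.5,0,0,0.7,-1,-2.7,-19.8,193.5,0,0,0.7,-1,-2.7,-19.8,193.5,0,0,0.7])

```text
t: 12.8
eef_pos: [432.7, 309.9, 32.2]
tcp_rot: [-3.141, -0.0, -0.046]
ft_force: [-0.8, -0.2, 4.2]
opening: 0.396
```

Run:
```python
from h import *
s=env.state(); print(pose()[0],s['tcp_rot'],s['t'],s['opening']*95,s['ft_force'])
p,R=pose()
Rp=Rpanel(12.9); S=np.array([540.9,77.4,109.9])+Rp@[-1,.7,0]
tR=Rn.from_matrix(np.stack([Rp[:,1],Rp[:,0],-Rp[:,2]],1))
print(rel(p+[0,0,200],R)); print(rel(S+Rp@[0,0,80],tR), S+Rp@[0,0,80]); print(rel([480,200,270],R))
```

```text
[432.66871742 309.9380863   32.20726339] [-3.14053424e+00 -2.02925199e-04 -4.64137005e-02] 12.8 37.610260705966816 [-0.81073326 -0.23017707  4.2428714 ]
(array([   0. ,   -0.2, -200. ]), array([0., 0., 0.]))
(array([ 158.5,  216.8, -146.7]), array([-25.68, -19.43,  72.64])) [580.89089081  85.84101208 178.6820323 ]
(array([  52.4,  107.4, -237.9]), array([0., 0., 0.]))
```

Request:
arm_command(motion=[-1,0,0,-20,0,0,0,-1,0,0,-50,0,0,0,-1,0,0,-95,0,0,0,-1,0,0,-140,0,0,0,-1,5,5,-180,0,0,0,-1,25,25,-210,-2.57,-1.94,7.26,-1,45,45,-230,-5.14,-3.89,14.53,-1,65,65,-240,-7.7,-5.83,21.79,-1,85,85,-245,-10.27,-7.77,29.06,-1,105,105,-245,-12.84,-9.72,36.32,-1,125,125,-245,-15.41,-11.66,43.58,-1,145,145,-245,-17.98,-13.6,50.85,-1,165,165,-245,-20.54,-15.54,58.11,-1,185,185,-240,-23.11,-17.49,65.38,-1,206,203,-233,-25.68,-19.43,72.64,-1,206,203,-233,-25.68,-19.43,72.64,-1,206,203,-233,-25.68,-19.43,72.64,-1,206,203,-233,-25.68,-19.43,72.64])

```text
t: 14.6
eef_pos: [628.5, 98.0, 265.1]
tcp_rot: [2.618, 0.0, -1.344]
ft_force: [-0.3, 0.3, -0.7]
opening: 0.397
```

```bash
cat >> h.py <<'E'
RP=Rpanel(12.9); S0=np.array([540.9,77.4,109.9])
TR=Rn.from_matrix(np.stack([RP[:,1],RP[:,0],-RP[:,2]],1))
E
python3 - <<'E'
from h import *
s=env.state(); print(pose()[0],s['joints'].round(2),s['t'],s['opening']*95,s['ft_force'])
p,R=pose(); print((p-S0)@RP, (TR.inv()*R).as_rotvec(True))
for h in (60,35,28,12,9): print(h,rel(S0+RP@[-1.8,.7,h],TR))
shot('scene','s7'); shot('wrist','w7')
E
```

```text
[628.494553    97.97958653 265.06073265] [ 0.08  0.71  1.11 -0.07  1.84  1.42] 14.6 37.72727071271342 [-0.29183945  0.26107997 -0.72708834]
[ -0.34301136  -0.50468822 179.36221922] [ 0.00855699  0.03420812 -0.10262607]
60 (array([  1.1,  -1.4, 119.4]), array([-0.01, -0.03,  0.1 ]))
35 (array([  1.1,  -1.4, 144.4]), array([-0.01, -0.03,  0.1 ]))
28 (array([  1.1,  -1.4, 151.4]), array([-0.01, -0.03,  0.1 ]))
12 (array([  1.1,  -1.4, 167.4]), array([-0.01, -0.03,  0.1 ]))
9 (array([  1.1,  -1.4, 170.4]), array([-0.01, -0.03,  0.1 ]))
```

View pics/s7.png

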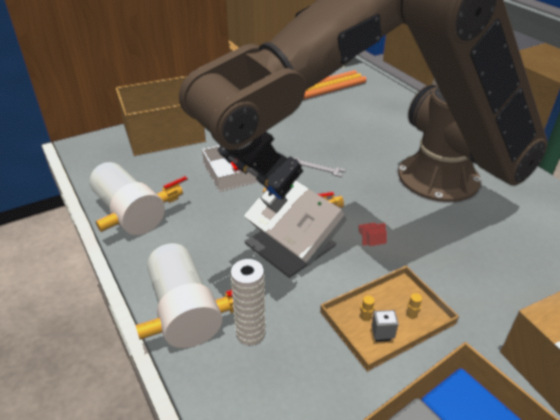

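View pics/w7.png

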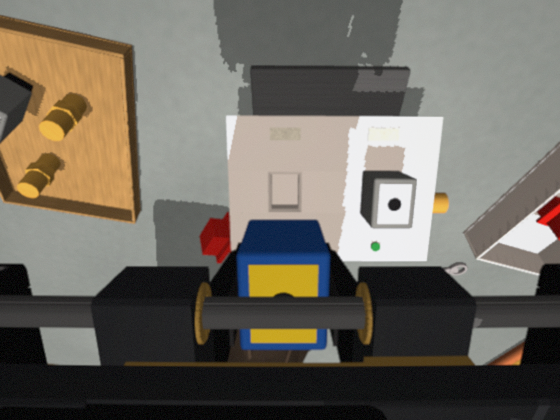

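The timer is held square at (283,290). The socket is visible at (285,188) from the opposite side, so I can cross-check the alignment of the two in one image.

Run:
```python
from h import *
im,d,cal=shot('wrist'); W=cloud(d,cal); m=np.isfinite(W[...,2]); m[350:]=False
L=(W-S0)@RP
k=m&(abs(L[...,2])<4)&(L[...,0]>-110)&(L[...,0]<110)&(L[...,1]>-90)&(L[...,1]<190); P=L[k]
print('face',[np.percentile(P[:,i],[.5,50,99.5]).round(1).tolist() for i in range(3)])
for dd in (4,8,12,19):
    k=m&(L[...,2]<-dd)&(abs(L[...,0])<26)&(abs(L[...,1])<26); P=L[k]
    if len(P)>10: print('hole',dd,len(P),P.min(0).round(1),P.max(0).round(1))
p,R=pose(); TL=R.inv().apply((W-p).reshape(-1,3)).reshape(W.shape)
hsv=cv2.cvtColor(im,cv2.COLOR_RGB2HSV)
b=m&(hsv[...,1]>110)&(abs(TL[...,0])<30)&(abs(TL[...,1])<40)&(TL[...,2]>-50)&(TL[...,2]<40)
P=TL[b]; print('timer tool',len(P),[np.percentile(P[:,i],[.5,50,99.5]).round(1).tolist() for i in range(3)])
y=b&(hsv[...,0]>20)&(hsv[...,0]<35); P=TL[y]; print('yellow',len(P),[np.percentile(P[:,i],[.5,50,99.5]).round(1).tolist() for i in range(3)])
bl=b&(hsv[...,0]>100)&(hsv[...,0]<130)&(TL[...,2]>-30)&(TL[...,2]<5); P=TL[bl]; print('side',len(P),[np.percentile(P[:,i],[1,50,99]).round(1).tolist() for i in range(3)])
A=np.c_[P[:,[0,2]],np.ones(len(P))]; print('plane y=',np.linalg.lstsq(A,P[:,1],rcond=None)[0])
```

```text
face [[-75.5, -25.4, 72.6], [-55.3, 53.3, 152.9], [-2.4, -0.0, 2.5]]
hole 4 920 [-19.6 -14.2 -24.5] [17.1 15.1 -4.1]
hole 8 892 [-16.1 -12.9 -24.5] [17.  15.1 -8.3]
hole 12 859 [-16.1 -12.9 -24.5] [ 16.9  15.1 -12.1]
hole 19 810 [-16.1 -12.9 -24.5] [ 16.8  15.1 -19.1]
timer tool 8448 [[-25.5, -0.5, 24.6], [-22.2, -13.5, 23.3], [-47.9, -38.7, 4.6]]
yellow 3029 [[-14.4, -0.5, 13.4], [-16.8, -7.2, 19.3], [-41.2, -39.6, -37.9]]
side 1860 [[-22.3, -0.5, 20.7], [-22.2, -21.7, -11.5], [-29.8, -15.6, 4.5]]
plane y= [-8.00234392e-03 -1.70527240e-02 -2.16369196e+01]
```

Request:
arm_command(motion=[-1,1.7,-1.9,35,0,0,0.1,-1,1.7,-1.9,75,0,0,0.1,-1,1.7,-1.9,110,0,0,0.1,-1,1.7,-1.9,135,0,0,0.1,-1,1.7,-1.9,145,0,0,0.1,-1,1.7,-1.9,148,0,0,0.1,-1,1.7,-1.9,150,0,0,0.1,-1,1.7,-1.9,152,0,0,0.1,-1,1.7,-1.9,154,0,0,0.1,-1,1.7,-1.9,156,0,0,0.1,-1,1.7,-1.9,158,0,0,0.1,-1,1.7,-1.9,158,0,0,0.1])

```text
t: 15.95
eef_pos: [553.7, 78.5, 126.8]
tcp_rot: [2.617, -0.001, -1.347]
ft_force: [-0.4, 2.1, -1.7]
opening: 0.399
```

Run:
```python
from h import *
s=env.state(); p,R=pose(); print(s['t'],s['opening']*95,'F panel',RP.T@s['ft_force'],'M',s['moment'])
print((p-S0)@RP, (TR.inv()*R).as_rotvec(True))
shot('wrist','w8')
```

```text
15.95 37.906694411672554 F panel [-0.92491646 -2.10837466 -1.37600401] M [ 0.48015357 -0.22554986 -0.26657521]
[-2.58155275  1.80194899 21.01487296] [-0.03360111 -0.01143194  0.09879347]
```

View pics/w8.png

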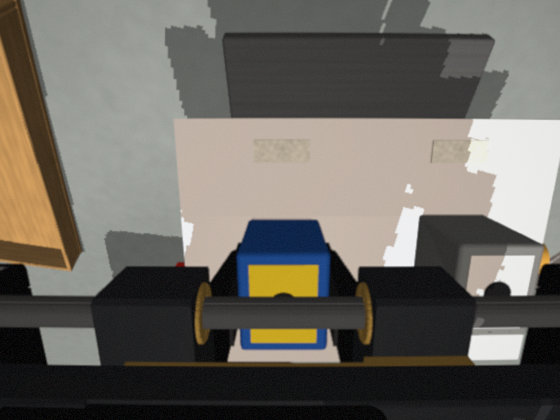

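The stem is 7 mm into the socket and forces are low, so I'll press on.

Request:
arm_command(motion=[-1,-0.3,0,2,0,0,0,-1,-0.3,0,4,0,0,0,-1,-0.3,0,6,0,0,0,-1,-0.3,0,8,0,0,0,-1,-0.3,0,9.5,0,0,0,-1,-0.3,0,10.5,0,0,0,-1,-0.3,0,11.3,0,0,0,-1,-0.3,0,11.3,0,0,0,-1,-0.3,0,11.3,0,0,0])

```text
t: 16.9
eef_pos: [548.8, 77.4, 118.2]
tcp_rot: [2.619, -0.001, -1.347]
ft_force: [2.5, 1.3, 7.6]
opening: 0.395
```

```bash
cat > c.py <<'E'
from h import *
s=env.state(); p,R=pose(); print(s['t'],s['opening']*95,'F panel',RP.T@s['ft_force'],'M',s['moment'])
print((p-S0)@RP, (TR.inv()*R).as_rotvec(True))
im,d,cal=shot('wrist'); W=cloud(d,cal); m=np.isfinite(W[...,2]); m[350:]=False
L=(W-S0)@RP
hsv=cv2.cvtColor(im,cv2.COLOR_RGB2HSV)
y=m&(abs(L[...,0])<30)&(abs(L[...,1])<30)&(hsv[...,0]>20)&(hsv[...,0]<35)&(hsv[...,1]>110)&(L[...,2]>30)&(L[...,2]<90)
P=L[y]; print('yellow',len(P),[np.percentile(P[:,i],[.5,50,99.5]).round(1).tolist() for i in range(3)])
n=np.linalg.svd(P-P.mean(0),full_matrices=False)[2][2]; print('top normal',n)
f=m&(abs(L[...,2])<5)&(L[...,0]<-35)&(L[...,0]>-70)&(L[...,1]>-50)&(L[...,1]<100); print('face z',np.median(L[f][:,2]))
E
python3 c.py
```

```text
16.9 37.52576431269431 F panel [ 1.42461173 -0.72636668  7.97232972] M [ 0.19355152  0.33489448 -0.1119291 ]
[-2.54136158  1.74903827 11.06793748] [0.07356962 0.02154761 0.11144851]
yellow 3051 [[-19.2, -9.7, 16.8], [-19.2, 1.3, 22.5], [49.1, 50.7, 64.3]]
top normal [ 0.00279573 -0.00155912  0.99999488]
face z 0.08608467815431713
```

Request:
arm_command(motion=[-1,0,0,1,0,0,0,-1,0,0,2,0,0,0,-1,0,0,2,0,0,0,-1,0,0,2,0,0,0])

```text
t: 17.35
eef_pos: [548.9, 77.4, 118.1]
tcp_rot: [2.622, -0.002, -1.347]
ft_force: [7.0, 3.0, 21.7]
opening: 0.395
```

```bash
python3 c.py
```

```text
17.35 37.56257873784371 F panel [ 4.36464837 -1.34983208 22.49650899] M [ 0.23780285  1.15068181 -0.1275829 ]
[-2.61606406  1.79890847 10.97463422] [0.23778813 0.04193609 0.12507075]
yellow 3043 [[-19.2, -9.7, 16.9], [-17.7, 1.3, 15.2], [49.1, 50.7, 59.3]]
top normal [0.00306957 0.01439771 0.99989164]
face z 0.0844299694971476
```

It's bottomed out: 22 N with no further travel. I'll relieve the push, release and back off along the normal.

Request:
arm_command(motion=[-1,0,0,-2,0,0,0,-1,0,0,-2.5,0,0,0,0.2,0,0,-2.5,0,0,0,0.2,0,0,-2.5,0,0,0,0.2,0,0,-2.5,0,0,0,0.2,0,0,-2.5,0,0,0,0.2,0,0,-2.5,0,0,0,0.2,0,0,-15,0,0,0,0.2,0,0,-40,0,0,0,0.2,0,0,-75,0,0,0,0.2,0,0,-115,0,0,0,0.2,0,10,-150,0,0,0,0.2,0,25,-170,0,0,0,0.2,0,25,-170,0,0,0,0.2,0,25,-170,0,0,0])

```text
t: 18.9
eef_pos: [609.2, 91.4, 275.7]
tcp_rot: [2.619, -0.001, -1.347]
ft_force: [0.7, 0.2, -0.2]
opening: 0.6
```

```bash
python3 c.py
python3 - <<'E'
from h import *
for c in('wrist','scene'):
    im,d,cal=shot(c,c[0]+'9'); W=cloud(d,cal); m=np.isfinite(W[...,2]); L=(W-S0)@RP; hsv=cv2.cvtColor(im,cv2.COLOR_RGB2HSV)
    k=m&(abs(L[...,0])<32)&(abs(L[...,1])<32)&(L[...,2]>44)&(L[...,2]<56); P=L[k]
    print(c,len(P),cv2.minAreaRect(P[:,:2].astype(np.float32)),np.median(P[:,2]))
    k=m&(abs(L[...,0])<32)&(abs(L[...,1]-96)<32)&(L[...,2]>44)&(L[...,2]<56); P=L[k]
    if len(P)>10: print(' resident',len(P),cv2.minAreaRect(P[:,:2].astype(np.float32)),np.median(P[:,2]))
E
```

```text
18.9 56.96928376516911 F panel [-0.7475036  -0.06926045  0.2384865 ] M [-0.0762954  -0.09462671 -0.03668385]
[ 22.56472371   1.55077163 178.45127605] [0.03698775 0.01476865 0.10546718]
yellow 1210 [[-18.4, -1.2, 16.5], [-11.8, 2.0, 15.0], [48.8, 50.7, 52.8]]
top normal [-0.00194898  0.00165179 -0.99999674]
face z 0.15063732619631592
wrist 2342 ((-1.8102531433105469, 1.8788471221923828), (37.939815521240234, 45.855064392089844), 89.74082946777344) 50.37600698620938
 resident 2366 ((-1.4666156768798828, 95.82770538330078), (38.62190246582031, 46.008182525634766), 89.8006591796875) 50.30991286089793
scene 289 ((-4.444633483886719, 1.1891117095947266), (46.19394302368164, 41.865379333496094), 0.9107308983802795) 51.67457032430584
 resident 251 ((-4.216869354248047, 95.15019226074219), (46.218231201171875, 40.02530288696289), 0.04776785150170326) 51.530004504825285
```

View pics/w9.png

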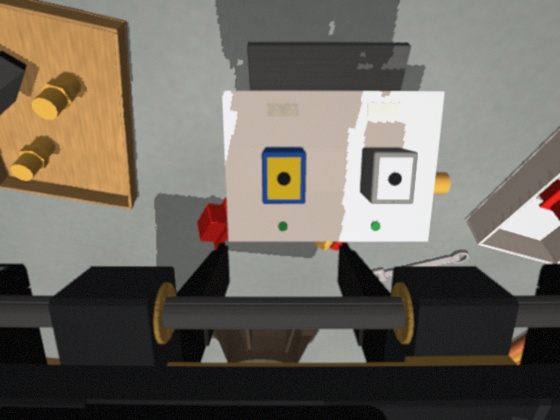

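View pics/s9.png

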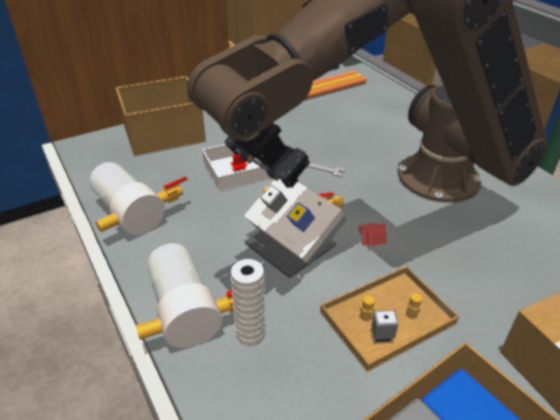

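The timer's top is level with the seated resident (50.4 vs 50.3 mm). It sits in line and square with it, and everything else is undisturbed. Handing in.

```bash
python3 -c "
from cell import env
print(env.job_done())"
```

```text
the job is handed in; nothing more can be done
None
```

I pulled the red blanking plug from the panel's left socket (socket_b) and stood it in the middle of the white box. The blue timer module is now plugged into that socket and released. I handed the job in at about 19 s of the 69 s allowed; handing in reports no verdict.

**Timer seated:** it bottomed out at about 22 N with no further travel.
- **Height:** after release its top measured 50.4 mm above the face, against 50.3 mm for the grey module already seated and 50 mm nominal.
- **Squareness:** it is square to the panel, and its turn is within about 0.3° by the wrist camera and about 1° by the scene camera.
- **Position:** it sits in line with the grey module to within 0.4 mm.

**One difference:** the two modules measured 94 mm apart in the last views, against 96 mm nominal. That fits the 1 mm of play each side of both stems and is inside the 4 mm tolerance.

**Everything else:** the last views show the plug in the box and the other items where they were. I checked those by eye and did not measure them again, apart from the seated grey module. The gripper is clear, with no contact force.

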